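# Unlatch the sanded paddle board and hold it up level

## Robot

A 6-joint arm with a two-finger parallel gripper is mounted at the origin on the work surface. World frame = base frame: x ahead of the robot, y to its left, z up, the work surface at z = 0. Lengths are in mm, angles in rad, forces in N, time in s.
With the tool pointing down it reaches from about 350 to 850 mm from the base axis. Payload 8.1 kg.
Tool frame: the origin (TCP) lies at the very end of the fingers, on their centre line; the grasp point (between the pads) lies 19 mm behind it (env.tcp_to_grasp is the distance from the TCP to the grasp point, in mm); z points along the fingers, y is the line along which they close (so a half turn about z gives the same grasp; the last joint's range is limited). The gripper opens to 85 mm and grips with 20 to 120 N. Pads are 22 mm wide; open, the fingers measure 114 mm over their backs; the gripper's body (76 mm by 85 mm) begins 54 mm behind the grasp point. The pads swing forward as they close: fully open they stand 13 mm farther back than shut.
Start: joints at [-1.27, 0.13, 1.488, -0, 1.523, -0.085], TCP at [225.8, -555.895, 231.292] pointing down, gripper open.
Joint ranges: [-2.96, 2.96], [-0.89, 2.26], [0.02, 2.5], [-1.34, 4.48], [0, 2.73], [-2.66, 2.66]. Speed limits (rad/s): [2.39, 2.39, 2.79, 3.14, 3.14, 3.14].

## Interface

Orientations are given as a unit quaternion [w, x, y, z].
In Python, from cell import env, eyes gives the robot as it stands.
- The arm moves only by the tool play_rows, never from a script. Its arguments are lists of equal length, an entry for each row: "delta_pos": the shift along the tool's x, y, z in mm, a list of three; "rotation": the turn, a rotation vector about the tool's x, y, z in degrees, a list of three; "grip": the closure in counts, from 0 (fully open) to 255 (shut). A call has 1 to 5 rows; each row is the pose to reach, as a shift and turn from the pose commanded when the call began, along the tool's axes at that moment; what a row does not reach only later rows make up. A row lasts 1/10 s, in which the tool goes at most 50 mm and 8.59 degrees, less where a joint would pass 70% of its speed; a pose out of reach is approached as far as the arm can. A call with a gripper value outside its range is refused whole. The fingers move at their own pace and stop on an object; "newtons" is the grip in N (left out, the last holds). Time passes only in rows, so rows that repeat a pose let the fingers close. It gives the time, the measured TCP pose, the force, the opening and the grip force at its end, in the units of the state.
- env.sense(): the state, without advancing time (a new reading comes with each control period).
- eyes.grab_frame(name): name is "side" or "top" or "wrist"; returns a dict with "img" (384x512x3 uint8, red, green, blue), "depth" (384x512 float32, mm along the optical axis (not along the pixel's ray), 0 where there is no reading), "intrinsics" (3x3 intrinsics, pixels), "dist" ([k1, k2, p1, p2, k3] as OpenCV has them; the pictures are not rectified), "camera_from_world" (4x4, takes a point from world to camera coordinates). Camera axes: x right, y down, z forward; pixel columns grow to the right and rows downward; lengths in mm; the calibration is good to about 2 mm. A picture is of the moment at which its call begins.
- env.sign_off(): hands the job in; it is judged then, once.
The state is a dict: "t": time; "joint_pos": joint angles; "joint_velocities": joint speeds; "joint_torque": joint torques, N m; "tcp_pos": TCP position; "eef_rot": TCP orientation; "wrist_force": force on the tool from outside, world axes, zero at the start; "wrist_torque": the same for the moment, N m; "opening": finger opening in mm; "grip_force": force on a finger pad.
Only numpy, scipy, OpenCV 4.12 (cv2) and the standard library are available. Lean on these libraries where they do the work, as an engineer would, in place of code of your own. Each camera call takes 0.05 s, during which the arm holds its last target. There are 200 camera calls.

## Task

Swing the jig's quarter-turn latch handle fully open to its stop while the paddle board still lies on its rests, then grip the board and lift it straight up, keeping it level, until it is about 10 cm above where it lay, so that a colleague can wipe its underside. Finish while holding it there over the jig, level and still: do not put it down or let go. Leave the other things on the bench where they are, and leave the latch open.

Things in the scene. Friction and masses are not known exactly. Their poses are not given: they have to be found in the camera images.
- jig: sanding jig fixed to the bench: aluminium bed (x -140 to 200, y -65 to 85, 12 mm thick), two cross rests (16 mm wide at x -75 and 80, top at z 50 mm) with guide pins 4 mm beside the board, end posts (62 mm tall) 6 mm beyond its ends; free space between the rests. Origin: on the bench, under the board's balance point (within 4 mm); x along the board to its handle end, y to the latch pivot, z up.
- latch (a joint): quarter-turn latch, a steel bar 18 mm wide, 10 mm thick on an upright pivot: 0 = closed, bar across the board's handle (jig -y), 3 mm above it, blocks lifting; 1.571 rad = open at its stop, bar along jig +x beside the board. Opens counter-clockwise from above; starts at 0 to 0.25. Light friction (about 1 N at the grip) keeps it where it is left.
- latch_grip (a point): on the upright round black finger grip at the free end of the latch bar, 16 mm diameter: the point on its axis 27 mm above the bar and 19 mm below the grip's top, a height of 108 mm above the bench. It moves in a circle of radius 70 mm about latch_hinge.
- latch_hinge (a point): on the latch's vertical pivot axis, 1 mm under the bar (70 mm above the bench), at x +105, y +50 mm in the jig's frame; it does not move
- board_center (a point): balance point of the loose wooden paddle board (0.12 to 0.2 kg), half-way up its 18 mm thickness, 59 mm above the bench. x along the board to its handle end, y across, z up. Blade 54 mm wide from x -105 to 54 mm, then a handle 30 mm wide to x 134 mm with a hanging hole. Gripped here across its 54 mm width it stays level; the gap below is 38 mm high.
- blank: bystander: plain rectangular board 200 x 70 x 18 mm lying flat on the bench beyond the jig; origin at the centre of its underside
- sander: bystander: cork sanding block 110 x 60 x 38 mm; origin at the centre of its underside
- glue: bystander: white glue bottle, 56 mm diameter, 150 mm tall; origin at the centre of its underside
- cup: bystander: white cup, 72 mm diameter, 85 mm tall, with three brushes standing in it, 160 mm tall in all; origin at the centre of its underside
Not all that is in view belongs to the job. Leave any green look-alike of the part that bears board_center alone.

How it is judged (in metres and radians):
On the way, in this order (a step that is already met when the one before it is completed fails the run):
1. latch fully open with the board still on its rests (value of joint latch above 1.4 rad and z of board_center in the frame of jig below 0.067 m), for 0.2 s.
2. board gripped and held level and still, 60 to 155 mm above where it lay, over the jig (value of joint latch above 1.4 rad and z of board_center in the frame of jig between 0.119 and 0.214 m and horizontal distance between board_center and jig below 0.06 m and angle between board_center's own z axis and vertical below 0.12 rad and linear speed of board below 0.03 m/s and angular speed of board below 0.2 rad/s and contact force between board and the fingers above 1 N and contact force between board and jig below 0.1 N), for 0.3 s.
At the end, for the whole second after the job is handed in: Latch at least 1.4 rad open; the fingers carry the board, balance point 60 to 155 mm above where it lay and within 60 mm horizontally of the jig's origin, level within 0.12 rad, slower than 30 mm/s and 0.2 rad/s, not touching the jig (all of step 2); the arm keeps its last pose, push and grip.
It fails at once if the board is tipped by more than 0.26 rad (15 degrees) (angle between board_center's own z axis and vertical above 0.26 rad).
It fails at once if a bystander is moved more than 30 mm or knocked over (distance of any of blank, sander, glue, cup from where it was at the start of the episode above 0.03 m or angle between any of blank, sander, glue, cup's own z axis and vertical above 0.5 rad).
It also fails if it takes over 48 s, if anything falls off the work surface, if the arm or the gripper's body presses on something with over 40 N, if the wrist force passes 120 N, or if a joint passes its speed limit or range.

## Working session

There is one attempt and no reset: what is moved stays moved. The work goes in short steps, Python scripts to look and compute and a tool call to move; the robot and the scene stay as the last step left them, time stands still between calls to the robot, and variables do not carry over. Pictures are saved under pics/ and viewed, at most 10 in all, crops included, and the job is handed in when it is done.

Besides the shell and the picture viewer there is one more tool, called in YAML: its name, and indented under it one key for each argument. play_rows: Moves the arm, as the interface text tells. Its arguments: {"type":"object","properties":{"delta_pos":{"type":"array","items":{"type":"array","items":{"type":"number"}}},"rotation":{"type":"array","items":{"type":"array","items":{"type":"number"}}},"grip":{"type":"array","items":{"type":"number"}},"newtons":{"type":"number"}},"required":["delta_pos","rotation","grip"]}

```bash
mkdir -p pics
cat > h.py <<'E'
import numpy as np, cv2
from cell import env, eyes
from scipy.spatial.transform import Rotation as R
def grab(n):
    f=eyes.grab_frame(n); np.savez(''+n+'.npz',**f); return f
def load(n): return dict(np.load(''+n+'.npz'))
def ray(f,uv):
    p=cv2.undistortPoints(np.array(uv,float).reshape(-1,1,2),f['intrinsics'],f['dist']).reshape(-1,2)
    T=f['camera_from_world']; d=np.c_[p,np.ones(len(p))]@T[:3,:3]; o=-T[:3,:3].T@T[:3,3]
    return o,d
def onz(f,uv,z):
    o,d=ray(f,uv); return o+d*((z-o[2])/d[:,2])[:,None]
E
python3 - <<'E'
from h import *
t=grab('top'); s=grab('side')
cv2.imwrite('pics/top.png',cv2.resize(t['img'][...,::-1],(800,600)))
cv2.imwrite('pics/side.png',cv2.resize(s['img'][...,::-1],(800,600)))
print(env.sense())
E
```

```text
{'t': 0.1, 'joint_pos': array([-1.27041664e+00,  1.31086700e-01,  1.48921785e+00, -1.81429523e-05,
        1.52300479e+00, -8.53709930e-02]), 'joint_velocities': array([-5.36030333e-04, -4.15427548e-04, -1.94133509e-03,  6.51444673e-06,
       -1.95728825e-04, -5.90869494e-04]), 'joint_torque': array([ 1.56192738e-03, -5.70953679e+01, -5.01941550e+01, -1.06516322e-04,
        8.19655659e-03, -5.39613939e-05]), 'tcp_pos': array([ 225.62991838, -555.40136472,  230.3226357 ]), 'eef_rot': array([-8.52416643e-04,  9.81456697e-01,  1.91682067e-01, -1.01106515e-04]), 'wrist_force': array([-0.08428752, -0.62780596, -0.23168541]), 'wrist_torque': array([0.0150115 , 0.03631077, 0.02318487]), 'grip_force': 0.0, 'opening': 84.84510247911986}
```

View pics/top.png

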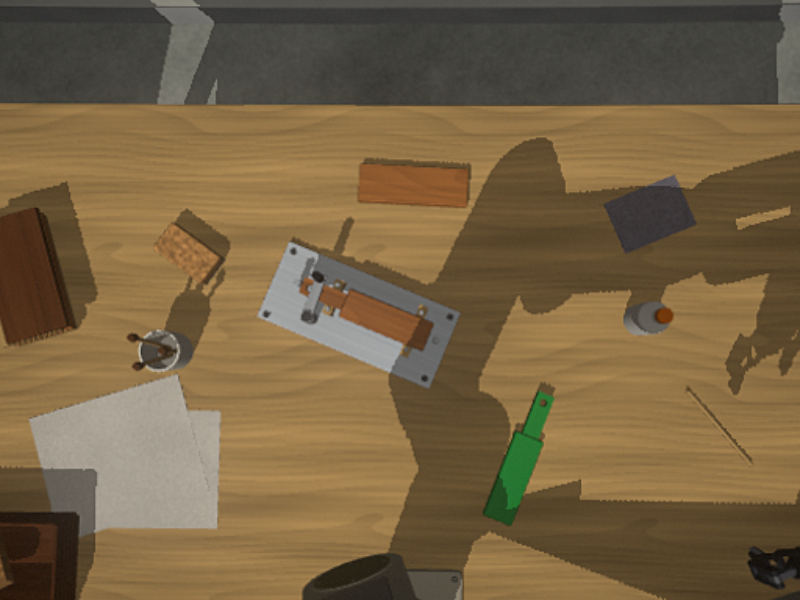

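View pics/side.png

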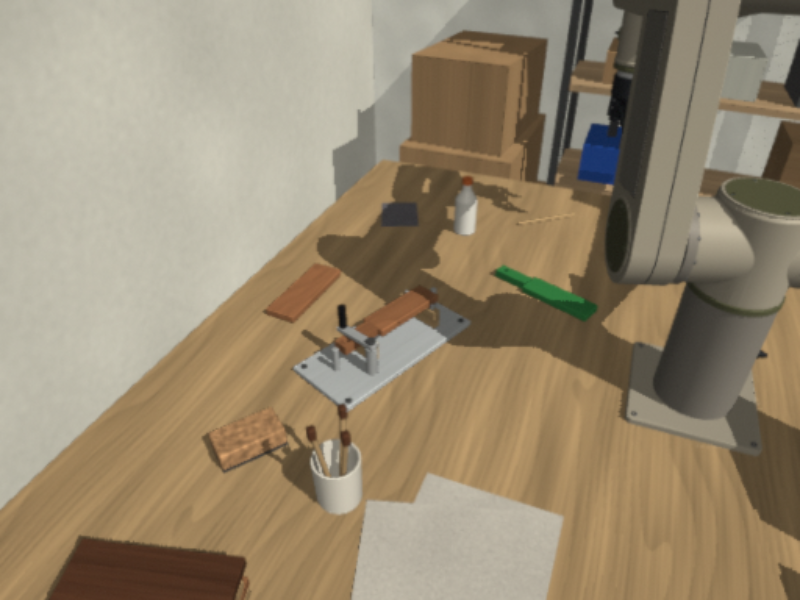

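The top view (800x600) shows:
- Bed corners at about (292,241), (459,315), (430,388) and (260,317).
- Latch pivot at about (309,317) and black grip at about (318,277).
- Cup at (160,350) and glue at (650,317).

The green paddle at (515,455) is the decoy.

```bash
cat >> h.py <<'E'
def fit(A,B): # 2d rigid A->B
    a,b=A.mean(0),B.mean(0); X=A-a; Y=B-b
    th=np.arctan2((X[:,0]*Y[:,1]-X[:,1]*Y[:,0]).sum(),(X*Y).sum())
    Q=np.array([[np.cos(th),-np.sin(th)],[np.sin(th),np.cos(th)]]); return th,Q,b-Q@a
E
python3 - <<'E'
from h import *
t=load('top'); s=load('side')
uv=np.array([[292,241],[260,317],[430,388],[459,315]])*.64
P=onz(t,uv,12)[:,:2]; J=np.array([[200,-65],[200,85],[-140,85],[-140,-65.]])
th,Q,o=fit(J,P); print('th',th,'o',o,'res',(J@Q.T+o-P).round(1).tolist())
# board: brick-red pixels near jig
hsv=cv2.cvtColor(t['img'],cv2.COLOR_RGB2HSV)
hinge=Q@[105,50]+o; print('hinge',hinge)
# black grip, top and side
g=onz(t,np.array([[318,277]])*.64,127)[0]; print('grip top view',g, 'ang',np.arctan2(*(Q.T@(g[:2]-hinge))[::-1])+np.pi/2, np.linalg.norm(g[:2]-hinge))
g=onz(s,np.array([[342,307]])*.64,127)[0]; print('grip side view',g)
for n,p in dict(cup=(160,350),glue=(650,317),blank=(413,185)).items(): print(n,onz(t,np.array([p])*.64,[85,100,18][['cup','glue','blank'].index(n)])[0].round())
E
```

```text
th 1.1755879528092623 o [557.3942428   46.13730884] res [[-0.0, 2.1], [1.3, 3.9], [-3.9, 0.0], [2.6, -6.0]]
hinge [551.67347822 162.29355212]
grip top view [616.32249593 139.34130114 127.        ] ang 0.05406076562375306 68.60248767973215
grip side view [613.94518375 144.34572327 127.        ]
cup [493. 415.  85.]
glue [ 555. -416.  100.]
blank [798. -17.  18.]
```

```bash
cat >> h.py <<'E'
def to(p,yaw=None):
    """tool-frame shift (mm) from measured pose to world p; and z turn (deg) to tool-y yaw"""
    s=env.sense(); q=s['eef_rot']; r=R.from_quat(q[[1,2,3,0]]); M=r.as_matrix()
    print('t',round(s['t'],2),'tcp',s['tcp_pos'].round(1),'shift',(M.T@(np.array(p)-s['tcp_pos'])).round(1))
    if yaw is not None:
        Y=np.array([np.cos(yaw),np.sin(yaw),0]); Z=np.array([0,0,-1.]); D=np.c_[np.cross(Y,Z),Y,Z]
        print('rot deg',np.degrees(R.from_matrix(M.T@D).as_rotvec()).round(2))
E
python3 -c "
from h import *
to([570,90,290],-0.395)"
```

```text
t 0.1 tcp [ 225.6 -555.4  230.3] shift [ 561.9 -468.5  -58.8]
rot deg [ -0.09  -0.05 -45.27]
```

play_rows:
  delta_pos:
    - [37, -31, -4]
    - [74, -62, -8]
    - [112, -93, -12]
    - [150, -125, -16]
    - [187, -156, -20]
  rotation:
    - [0, 0, 0]
    - [0, 0, 0]
    - [0, 0, 0]
    - [0, 0, 0]
    - [0, 0, 0]
  grip: [0, 0, 0, 0, 0]

```text
t: 0.6
tcp_pos: [340.7, -339.0, 250.9]
eef_rot: [-0.0, 0.981, 0.192, -0.0]
wrist_force: [0.4, -0.3, 0.0]
opening: 85.4
grip_force: 0.0
```

play_rows:
  delta_pos:
    - [37, -31, -4]
    - [74, -62, -8]
    - [112, -93, -12]
    - [150, -125, -16]
    - [187, -156, -20]
  rotation:
    - [0, 0, 0]
    - [0, 0, 0]
    - [0, 0, 0]
    - [0, 0, 0]
    - [0, 0, 0]
  grip: [0, 0, 0, 0, 0]

```text
t: 1.1
tcp_pos: [455.3, -124.0, 271.3]
eef_rot: [-0.0, 0.981, 0.192, -0.0]
wrist_force: [1.3, -0.2, -0.7]
opening: 85.5
grip_force: 0.0
```

play_rows:
  delta_pos:
    - [37, -31, -4]
    - [74, -62, -8]
    - [112, -93, -12]
    - [150, -125, -16]
    - [187, -156, -20]
  rotation:
    - [0, 0, -8]
    - [0, 0, -16]
    - [0, 0, -24]
    - [0, 0, -32]
    - [0, 0, -40]
  grip: [0, 0, 0, 0, 0]

```text
t: 1.6
tcp_pos: [569.9, 91.0, 291.0]
eef_rot: [-0.0, 0.855, 0.518, -0.0]
wrist_force: [0.2, -0.4, 0.5]
opening: 85.6
grip_force: 0.0
```

play_rows:
  delta_pos:
    - [0, 0, 0]
    - [0, 0, 0]
    - [0, 0, 0]
  rotation:
    - [0, 0, -5]
    - [0, 0, -5]
    - [0, 0, -5]
  grip: [0, 0, 0]

```text
t: 1.9
tcp_pos: [569.1, 88.5, 290.8]
eef_rot: [-0.0, 0.834, 0.552, -0.001]
wrist_force: [-0.6, -0.2, -0.1]
opening: 85.2
grip_force: 0.0
```

Run:
```python
from h import *
w=grab('wrist')
cv2.imwrite('pics/w1.png',cv2.resize(w['img'][...,::-1],(800,600)))
to([570,90,290],-0.395)
```

```text
t 1.95 tcp [569.1  88.1 291. ] shift [2.1 0.1 1. ]
rot deg [-0.03  0.03 -0.46]
```

View pics/w1.png

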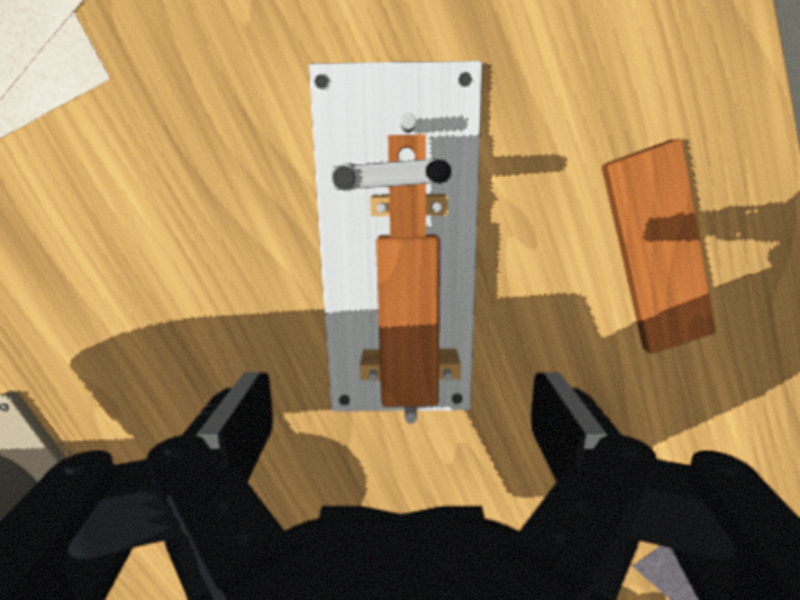

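The wrist view shows bed corners at (309,65), (481,62), (470,409) and (332,409). Grip top is at (438,171) and pivot top at (344,177). Blade corners are at (377,237), (440,237), (439,405) and (381,405).

Run:
```python
from h import *
w=load('wrist'); k=.64
P=onz(w,np.array([[309,65],[332,409],[470,409],[481,62]])*k,12)[:,:2]
J=np.array([[200,85],[-140,85],[-140,-65],[200,-65.]])
th,Q,o=fit(J,P); print('jig',th,o,(J@Q.T+o-P).round(1).tolist())
B=onz(w,np.array([[377,237],[440,237],[439,405],[381,405]])*k,68)[:,:2]
L=np.array([[54,27],[54,-27],[-105,-27],[-105,27.]])
tb,Qb,ob=fit(L,B); print('board',tb,ob,(L@Qb.T+ob-B).round(1).tolist())
h=Q@[105,50]+o; g=onz(w,np.array([[438,171]])*k,127)[0,:2]; v=Q.T@(g-h)
print('hinge',h,'grip',g,'r',np.hypot(*v),'ang',np.arctan2(v[1],v[0])+np.pi/2)
pm=onz(w,np.array([[344,177]])*k,81)[0]; print('pivot top@81',pm)
to([g[0],g[1],200],th-np.pi/2)
d=w['depth']; print(d[int(171*k),int(438*k)],d[int(177*k),int(344*k)],d[int(177*k),int(390*k)],d[int(320*k),int(408*k)])
```

```text
jig 1.1818745547878615 [561.21413462  47.185539  ] [[0.3, 2.1], [-2.1, -2.4], [0.2, -1.0], [1.6, 1.3]]
board 1.1798997297488143 [561.73021053  50.47960163] [[-0.4, 1.2], [1.6, 1.0], [-0.4, -0.8], [-0.8, -1.4]]
hinge [554.76325983 163.30352303] grip [619.66708711 141.18413405] r 68.56948421136912 ang 0.06046406456103082
pivot top@81 [554.70432906 163.44656517  81.        ]
t 1.95 tcp [569.1  88.1 291. ] shift [68.7 25.7 91. ]
rot deg [-0.03  0.03 -0.81]
293.94244 333.71106 339.1997 386.34225
```

play_rows:
  delta_pos:
    - [35, 13, 45]
    - [69, 26, 85]
    - [69, 26, 110]
    - [69, 26, 135]
    - [69, 26, 145]
  rotation:
    - [0, 0, -0.8]
    - [0, 0, -0.8]
    - [0, 0, -0.8]
    - [0, 0, -0.8]
    - [0, 0, -0.8]
  grip: [100, 100, 100, 100, 100]
  newtons: 30

```text
t: 2.45
tcp_pos: [618.2, 140.9, 142.5]
eef_rot: [-0.001, 0.83, 0.557, -0.003]
wrist_force: [-0.6, 0.8, -0.6]
opening: 52.1
grip_force: 0.0
```

Run:
```python
from h import *
w=grab('wrist')
cv2.imwrite('pics/w2.png',cv2.resize(w['img'][...,::-1],(800,600)))
print(env.sense()['opening']); to([619.7,141.2,92],1.181-np.pi/2)
```

```text
52.01409014616143
t 2.5 tcp [618.2 140.9 142.5] shift [ 1.   1.5 50.5]
rot deg [-0.27  0.16  0.08]
```

View pics/w2.png

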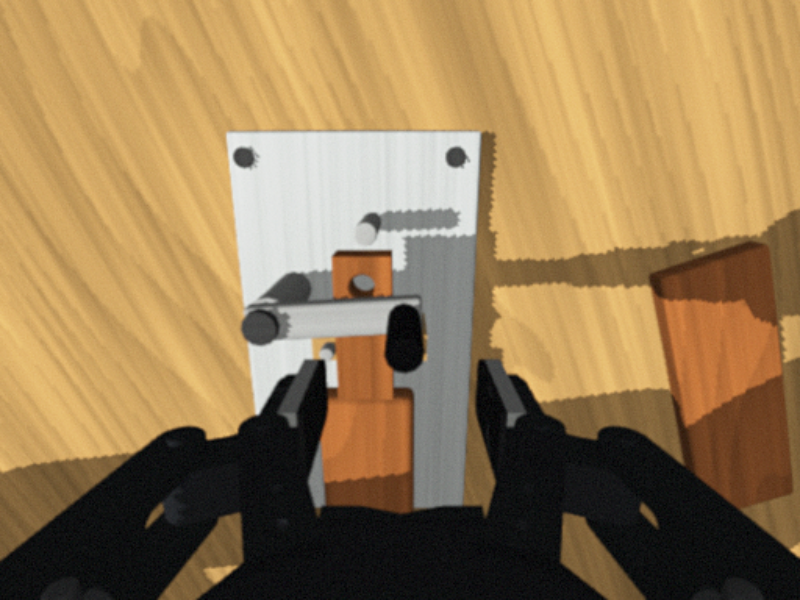

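The grip top at (403,355) lies midway between the fingers, whose tips are at columns 325 and 480. I'm descending and closing.

play_rows:
  delta_pos:
    - [1, 1, 20]
    - [1, 1, 38]
    - [1, 1, 50]
    - [1, 1, 50]
    - [1, 1, 50]
  rotation:
    - [0, 0, 0]
    - [0, 0, 0]
    - [0, 0, 0]
    - [0, 0, 0]
    - [0, 0, 0]
  grip: [100, 100, 100, 130, 255]

```text
t: 3.0
tcp_pos: [622.1, 142.5, 97.6]
eef_rot: [0.0, 0.83, 0.558, 0.001]
wrist_force: [-0.1, -0.3, 0.1]
opening: 28.5
grip_force: 0.0
```

play_rows:
  delta_pos:
    - [0, 0, 0]
    - [0, 0, 0]
    - [0, 0, 0]
    - [0, 0, 0]
    - [0, 0, 0]
  rotation:
    - [0, 0, 0]
    - [0, 0, 0]
    - [0, 0, 0]
    - [0, 0, 0]
    - [0, 0, 0]
  grip: [255, 255, 255, 255, 255]

```text
t: 3.5
tcp_pos: [620.4, 143.8, 98.1]
eef_rot: [-0.001, 0.829, 0.559, -0.001]
wrist_force: [-11.7, 3.0, 7.7]
opening: 14.9
grip_force: 29.6
```

Run:
```python
from h import *
s=env.sense(); print(s['opening'],s['grip_force'],s['wrist_force'])
h=np.array([554.8,163.4]); p=s['tcp_pos']; M=R.from_quat(s['eef_rot'][[1,2,3,0]]).as_matrix()
v=p[:2]-h; r=np.hypot(*v); a0=np.arctan2(v[1],v[0])-1.181; print(p,r,a0+np.pi/2)
for a in np.linspace(-np.pi/2+.06,0,16)[1:]:
    q=h+70*np.array([np.cos(a+1.181),np.sin(a+1.181)])
    q0=h+70*v/r
    print((M.T@np.r_[q-q0,0]).round(1), round(a+np.pi/2,2))
```

```text
14.897297618204542 29.579713940620422 [-11.74044599   3.04552604   7.743698  ]
[620.43733718 143.78576092  98.05632051] 68.5053166298486 0.09941559935123201
[ 4.3 -0.5  0. ] 0.16
[11.2 -2.   0. ] 0.26
[17.9 -4.1  0. ] 0.36
[24.3 -6.9  0. ] 0.46
[ 30.5 -10.3   0. ] 0.56
[ 36.3 -14.4   0. ] 0.66
[ 41.6 -19.    0.1] 0.77
[ 46.5 -24.1   0.1] 0.87
[ 50.8 -29.6   0.1] 0.97
[ 54.5 -35.6   0.1] 1.07
[ 57.6 -41.9   0.1] 1.17
[ 60.1 -48.5   0.1] 1.27
[ 61.9 -55.4   0.1] 1.37
[ 63.  -62.3   0.2] 1.47
[ 63.4 -69.4   0.2] 1.57
```

play_rows:
  delta_pos:
    - [4, -1, 0]
    - [11, -2, 0]
    - [18, -4, 0]
    - [24, -7, 0]
    - [30, -10, 0]
  rotation:
    - [0, 0, 0]
    - [0, 0, 0]
    - [0, 0, 0]
    - [0, 0, 0]
    - [0, 0, 0]
  grip: [255, 255, 255, 255, 255]

```text
t: 4.0
tcp_pos: [624.9, 174.3, 98.1]
eef_rot: [0.001, 0.83, 0.558, 0.001]
wrist_force: [0.5, -3.8, 3.2]
opening: 14.9
grip_force: 29.4
```

play_rows:
  delta_pos:
    - [6, -4, 0]
    - [11, -9, 0]
    - [16, -14, 0]
    - [20, -19, 0]
    - [24, -25, 0]
  rotation:
    - [0, 0, 0]
    - [0, 0, 0]
    - [0, 0, 0]
    - [0, 0, 0]
    - [0, 0, 0]
  grip: [255, 255, 255, 255, 255]

```text
t: 4.5
tcp_pos: [615.4, 208.6, 98.8]
eef_rot: [0.002, 0.829, 0.559, 0.007]
wrist_force: [26.2, 11.4, -7.7]
opening: 14.9
grip_force: 30.3
```

Run:
```python
from h import *
h=np.array([554.8,163.4]); p=env.sense()['tcp_pos']; v=p[:2]-h; print(np.hypot(*v),np.arctan2(v[1],v[0])-1.181+np.pi/2)
for a in (1.2,1.3,1.4,1.5,1.56):
    b=a-np.pi/2+1.181; to(np.r_[h+70*np.array([np.cos(b),np.sin(b)]),p[2]])
```

```text
75.59208072252825 1.031142077096539
t 4.5 tcp [615.4 208.6  98.8] shift [  0.5 -13.5  -0.1]
t 4.5 tcp [615.4 208.6  98.8] shift [  2.7 -20.1  -0.2]
t 4.5 tcp [615.4 208.6  98.8] shift [  4.2 -26.9  -0.3]
t 4.5 tcp [615.4 208.6  98.8] shift [  5.1 -33.9  -0.3]
t 4.5 tcp [615.4 208.6  98.8] shift [  5.3 -38.1  -0.4]
```

Run:
```python
from h import *
w=grab('wrist')
cv2.imwrite('pics/w3.png',cv2.resize(w['img'][...,::-1],(800,600)))
s=env.sense(); print(s['tcp_pos'],s['wrist_force'],s['wrist_torque'],s['joint_velocities'])
```

```text
[614.72364358 209.90233403  98.90575245] [24.82885059 10.94004181 -9.38197576] [ 1.67509493 -3.7022158   0.49292809] [-0.00536568  0.0024466  -0.00381681  0.00538013  0.00558605 -0.01927064]
```

View pics/w3.png

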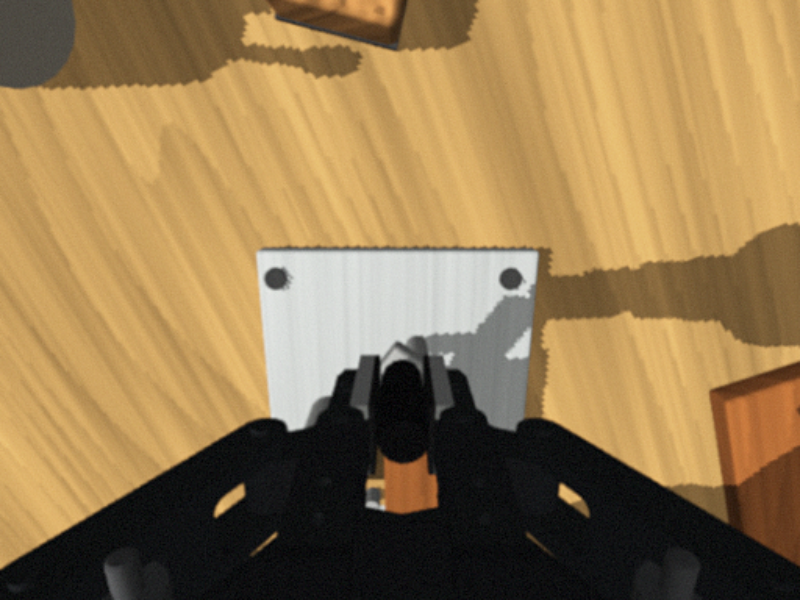

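Run:
```python
from h import *
w=load('wrist'); k=.64; h=np.array([554.8,163.4])
g=onz(w,np.array([[402,435]])*k,127)[0]; print(g,np.hypot(*(g[:2]-h)))
P=onz(w,np.array([[258,250],[538,248]])*k,12); print(P)
c=P[0,:2]; d=P[1,:2]-c; print(np.hypot(*d),np.arctan2(d[1],d[0])+np.pi/2)
u=d/np.hypot(*d); n=np.array([-u[1],u[0]]); print('hinge re-est', c+35*u-95*n)
```

```text
[614.54167531 203.43461935 127.        ] 71.91549565779412
[[559.54067038 264.23623031  12.        ]
 [696.05494215 209.50472246  12.        ]]
147.0771374125213 1.1894957978151295
hinge re-est [556.67486988 163.03451498]
```

play_rows:
  delta_pos:
    - [1, 6, 0]
    - [1, 6, 0]
    - [1, 6, 0]
    - [1, 6, 0]
    - [1, 6, 0]
  rotation:
    - [0, 0, 0]
    - [0, 0, 0]
    - [0, 0, 0]
    - [0, 0, 0]
    - [0, 0, 0]
  grip: [140, 140, 140, 140, 140]

```text
t: 5.05
tcp_pos: [615.1, 204.6, 96.1]
eef_rot: [-0.0, 0.83, 0.558, -0.0]
wrist_force: [0.4, 0.1, 0.6]
opening: 38.4
grip_force: 0.0
```

Run:
```python
from h import *
print(env.sense()['opening'],env.sense()['wrist_force']); to([614.5,203.4,97],1.181-np.pi/2)
```

```text
38.382389520344624 [0.41846805 0.10678923 0.59698404]
t 5.05 tcp [615.1 204.6  96.1] shift [-1.3 -0.1 -0.9]
rot deg [-0.03  0.01  0.23]
```

play_rows:
  delta_pos:
    - [-1, 0, 0]
    - [-1, 0, 0]
    - [-1, 0, 0]
    - [-1, 0, 0]
    - [-1, 0, 0]
  rotation:
    - [0, 0, 0]
    - [0, 0, 0]
    - [0, 0, 0]
    - [0, 0, 0]
    - [0, 0, 0]
  grip: [255, 255, 255, 255, 255]

```text
t: 5.55
tcp_pos: [614.6, 203.5, 96.2]
eef_rot: [-0.0, 0.83, 0.558, -0.0]
wrist_force: [-4.7, -1.7, 1.8]
opening: 15.1
grip_force: 29.3
```

play_rows:
  delta_pos:
    - [4, -6, 0]
    - [7, -13, 0]
    - [9, -19, 0]
    - [10, -26, 0]
    - [11, -33, 0]
  rotation:
    - [0, 0, 0]
    - [0, 0, 0]
    - [0, 0, 0]
    - [0, 0, 0]
    - [0, 0, 0]
  grip: [255, 255, 255, 255, 255]

```text
t: 6.05
tcp_pos: [589.9, 228.5, 96.6]
eef_rot: [0.0, 0.829, 0.559, 0.003]
wrist_force: [5.6, 2.3, -5.9]
opening: 14.8
grip_force: 30.0
```

play_rows:
  delta_pos:
    - [0, -4, 0]
    - [0, -6, 0]
    - [0, -6, 0]
  rotation:
    - [0, 0, 0]
    - [0, 0, 0]
    - [0, 0, 0]
  grip: [255, 255, 255]

```text
t: 6.35
tcp_pos: [583.5, 230.7, 96.5]
eef_rot: [-0.0, 0.829, 0.559, 0.002]
wrist_force: [4.3, 6.1, -3.6]
opening: 14.8
grip_force: 30.2
```

Run:
```python
from h import *
p=env.sense()['tcp_pos'][:2]
for h in ([555.5,163.2],[556.7,163]):
    v=p-np.array(h); print(np.hypot(*v),np.arctan2(v[1],v[0])-1.181+np.pi/2)
```

```text
73.13552033972918 1.56706632553132
72.86973101178756 1.5833284538639554
```

play_rows:
  delta_pos:
    - [0, -3, 0]
    - [0, -5, 0]
    - [0, -5, 0]
    - [0, -5, 0]
  rotation:
    - [0, 0, 0]
    - [0, 0, 0]
    - [0, 0, 0]
    - [0, 0, 0]
  grip: [255, 255, 255, 255]

```text
t: 6.75
tcp_pos: [580.7, 231.7, 96.6]
eef_rot: [0.001, 0.829, 0.559, 0.003]
wrist_force: [12.1, 2.8, -8.9]
opening: 15.1
grip_force: 30.0
```

play_rows:
  delta_pos:
    - [0, 4, 0]
    - [0, 4, 0]
    - [0, 4, 0]
  rotation:
    - [0, 0, 0]
    - [0, 0, 0]
    - [0, 0, 0]
  grip: [140, 130, 130]

```text
t: 7.05
tcp_pos: [581.9, 229.3, 96.3]
eef_rot: [-0.0, 0.829, 0.559, -0.0]
wrist_force: [0.2, 0.1, 0.2]
opening: 41.9
grip_force: 0.0
```

play_rows:
  delta_pos:
    - [0, 0, -20]
    - [0, 0, -45]
    - [0, 0, -80]
    - [-30, 20, -110]
    - [-80, 40, -110]
  rotation:
    - [0, 0, 0]
    - [0, 0, 0]
    - [0, 0, 0]
    - [0, 0, 0]
    - [0, 0, 0]
  grip: [130, 130, 100, 0, 0]

```text
t: 7.55
tcp_pos: [592.0, 145.5, 212.6]
eef_rot: [0.002, 0.828, 0.56, 0.005]
wrist_force: [1.3, -0.7, -0.1]
opening: 78.8
grip_force: 0.0
```

Run:
```python
from h import *
to([561.7,50.5,200],1.18-np.pi/2)
```

```text
t 7.55 tcp [592.  145.5 212.6] shift [-99.5   7.2  12.1]
rot deg [ 0.46 -0.33  0.51]
```

Hit the stop (12 N). Next I move over the board and check it and the latch.

play_rows:
  delta_pos:
    - [-40, 5, 0]
    - [-80, 5, 0]
    - [-100, 5, 0]
    - [-100, 5, 0]
    - [-100, 5, 0]
  rotation:
    - [0, 0, 0]
    - [0, 0, 0]
    - [0, 0, 0]
    - [0, 0, 0]
    - [0, 0, 0]
  grip: [0, 0, 0, 0, 0]

```text
t: 8.05
tcp_pos: [556.1, 49.3, 206.6]
eef_rot: [-0.0, 0.83, 0.558, 0.0]
wrist_force: [0.1, 0.5, 0.2]
opening: 85.5
grip_force: 0.0
```

Run:
```python
from h import *
w=grab('wrist')
cv2.imwrite('pics/w4.png',cv2.resize(w['img'][...,::-1],(800,600)))
to([561.7,50.5,40],1.18-np.pi/2)
```

```text
t 8.1 tcp [556.3  49.8 206.5] shift [  2.5   4.7 166.5]
rot deg [ 0.01 -0.04  0.3 ]
```

View pics/w4.png

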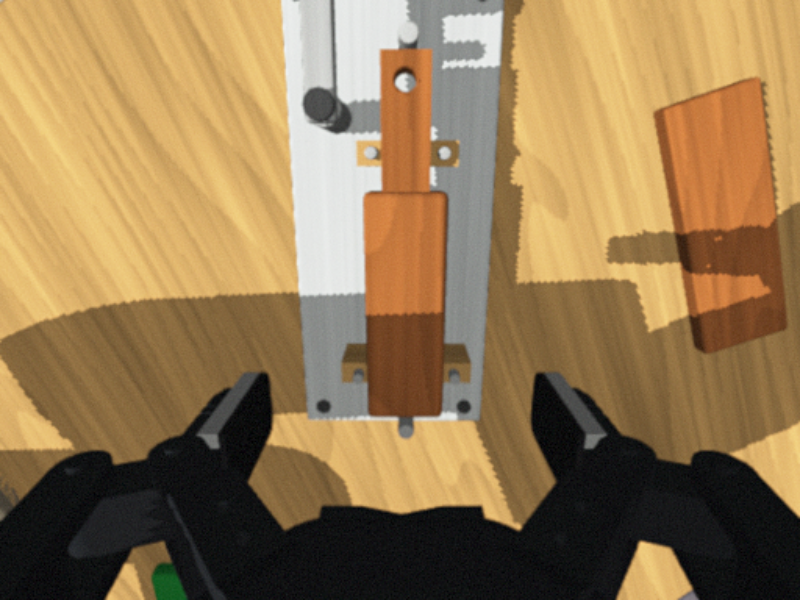

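Latch bar lies along jig +x (pivot at (320,105)). Board is still on its rests, with blade corners at (365,193), (447,193), (442,416) and (369,414).

Run:
```python
from h import *
w=load('wrist'); k=.64
B=onz(w,np.array([[365,193],[447,193],[442,416],[369,414]])*k,68)[:,:2]
L=np.array([[54,27],[54,-27],[-105,-27],[-105,27.]])
tb,Qb,ob=fit(L,B); print('board',tb,ob,(L@Qb.T+ob-B).round(1).tolist())
to([ob[0],ob[1],36],tb-np.pi/2)
```

```text
board 1.1826266023739704 [561.54592157  50.56651605] [[-0.8, 2.0], [2.2, 0.8], [0.2, -0.9], [-1.7, -1.9]]
t 8.1 tcp [556.3  49.8 206.5] shift [  2.5   4.6 170.5]
rot deg [ 0.01 -0.04  0.15]
```

play_rows:
  delta_pos:
    - [2.5, 5, 40]
    - [2.5, 5, 80]
    - [2.5, 5, 110]
    - [2.5, 5, 130]
    - [2.5, 5, 145]
  rotation:
    - [0, 0, 0]
    - [0, 0, 0]
    - [0, 0, 0]
    - [0, 0, 0]
    - [0, 0, 0]
  grip: [0, 0, 0, 0, 0]

```text
t: 8.6
tcp_pos: [560.8, 51.0, 59.1]
eef_rot: [-0.001, 0.829, 0.559, -0.001]
wrist_force: [-0.6, 0.4, 0.0]
opening: 85.3
grip_force: 0.0
```

play_rows:
  delta_pos:
    - [0, 0, 12]
    - [0, 0, 24]
    - [0, 0, 24]
    - [0, 0, 24]
  rotation:
    - [0, 0, 0]
    - [0, 0, 0]
    - [0, 0, 0]
    - [0, 0, 0]
  grip: [0, 0, 0, 0]

```text
t: 9.0
tcp_pos: [562.1, 49.6, 37.8]
eef_rot: [0.0, 0.829, 0.559, 0.0]
wrist_force: [-1.0, -0.1, 0.6]
opening: 85.2
grip_force: 0.0
```

Run:
```python
from h import *
to([561.5,50.6,36],1.1826-np.pi/2); print(env.sense()['wrist_force'])
```

```text
t 9.0 tcp [562.1  49.6  37.8] shift [ 0.7 -0.9  1.8]
rot deg [ 0.03 -0.01  0.15]
[-0.96257887 -0.06708913  0.60792585]
```

play_rows:
  delta_pos:
    - [0.5, -1, 1]
    - [0.5, -1, 1]
    - [0.5, -1, 1]
    - [0.5, -1, 1]
    - [0.5, -1, 1]
  rotation:
    - [0, 0, 0]
    - [0, 0, 0]
    - [0, 0, 0]
    - [0, 0, 0]
    - [0, 0, 0]
  grip: [60, 255, 255, 255, 255]
  newtons: 50

```text
t: 9.5
tcp_pos: [561.7, 50.4, 37.3]
eef_rot: [0.0, 0.83, 0.558, 0.001]
wrist_force: [-1.7, 0.7, 5.8]
opening: 53.6
grip_force: 53.8
```

play_rows:
  delta_pos:
    - [0, 0, 0]
    - [0, 0, 0]
    - [0, 0, -2]
    - [0, 0, -5]
    - [0, 0, -9]
  rotation:
    - [0, 0, 0]
    - [0, 0, 0]
    - [0, 0, 0]
    - [0, 0, 0]
    - [0, 0, 0]
  grip: [255, 255, 255, 255, 255]

```text
t: 10.0
tcp_pos: [560.3, 50.4, 44.9]
eef_rot: [-0.0, 0.83, 0.558, -0.001]
wrist_force: [0.1, -0.9, -2.3]
opening: 53.3
grip_force: 53.1
```

Held. The wrist load of about 2 N is consistent with the board's weight, so I'm lifting slowly.

play_rows:
  delta_pos:
    - [0, 0, -6]
    - [0, 0, -13]
    - [0, 0, -21]
    - [0, 0, -30]
    - [0, 0, -39]
  rotation:
    - [0, 0, 0]
    - [0, 0, 0]
    - [0, 0, 0]
    - [0, 0, 0]
    - [0, 0, 0]
  grip: [255, 255, 255, 255, 255]

```text
t: 10.5
tcp_pos: [561.1, 50.4, 85.3]
eef_rot: [0.0, 0.83, 0.558, 0.0]
wrist_force: [-0.0, 1.0, -2.1]
opening: 53.1
grip_force: 53.1
```

play_rows:
  delta_pos:
    - [0, 0, -10]
    - [0, 0, -20]
    - [0, 0, -30]
    - [0, 0, -40]
    - [0, 0, -46]
  rotation:
    - [0, 0, 0]
    - [0, 0, 0]
    - [0, 0, 0]
    - [0, 0, 0]
    - [0, 0, 0]
  grip: [255, 255, 255, 255, 255]

```text
t: 11.0
tcp_pos: [561.4, 50.4, 131.7]
eef_rot: [0.0, 0.83, 0.558, 0.001]
wrist_force: [1.3, -0.1, -2.3]
opening: 53.2
grip_force: 53.1
```

play_rows:
  delta_pos:
    - [0, 0, -4]
    - [0, 0, -6]
    - [0, 0, -6]
    - [0, 0, -6]
    - [0, 0, -6]
  rotation:
    - [0, 0, 0]
    - [0, 0, 0]
    - [0, 0, 0]
    - [0, 0, 0]
    - [0, 0, 0]
  grip: [255, 255, 255, 255, 255]

```text
t: 11.5
tcp_pos: [560.6, 50.4, 135.7]
eef_rot: [-0.0, 0.83, 0.558, -0.0]
wrist_force: [-0.3, -0.7, -2.5]
opening: 53.5
grip_force: 53.1
```

play_rows:
  delta_pos:
    - [0, 0, 0]
    - [0, 0, 0]
    - [0, 0, 0]
    - [0, 0, 0]
    - [0, 0, 0]
  rotation:
    - [0, 0, 0]
    - [0, 0, 0]
    - [0, 0, 0]
    - [0, 0, 0]
    - [0, 0, 0]
  grip: [255, 255, 255, 255, 255]

```text
t: 12.0
tcp_pos: [560.9, 50.4, 136.3]
eef_rot: [0.0, 0.829, 0.559, 0.0]
wrist_force: [-0.8, 0.5, -1.5]
opening: 53.3
grip_force: 53.1
```

Run:
```python
from h import *
s=grab('side')
cv2.imwrite('pics/s2.png',cv2.resize(s['img'][140:290,120:340][...,::-1],(800,545),interpolation=cv2.INTER_CUBIC))
x=env.sense(); print(x['tcp_pos'],x['joint_velocities'].round(3),x['wrist_torque'])
```

```text
[560.92848143  50.40976411 136.32084425] [ 0.001 -0.003 -0.002 -0.001  0.001  0.002] [ 0.03297071  0.00207381 -0.00922159]
```

View pics/s2.png

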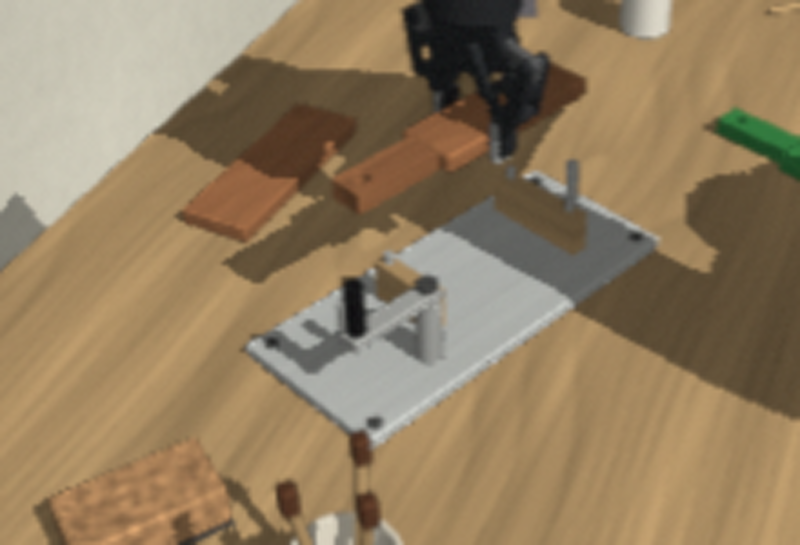

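The board is held level about 10 cm above the jig. The latch bar lies along the jig's +x, open, with grip at (352,305) and pivot at (428,290).

```bash
python3 -c "
from cell import env
print(env.sign_off())"
```

```text
the job is handed in; nothing more can be done
None
```

The job is handed in: I swung the latch open to its stop, and the arm is holding the board level and still about 10 cm above where it lay over the jig; the sign-off returned no verdict.

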